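# Load a tumbler barrel, seat its nested lids, lift off the outer lid alone

### The job

Clear the loose hardware in front of you: put both rusty hex nuts into the black tumbler barrel and the chrome socket into the red tray with the other sockets. Then carry the two nested lids together by the threaded stud, lower them gently onto the barrel until the inner lid is fully seated, let go, take the blue outer lid by its raised hub and lift it alone, straight up until it is well clear of the stud, leaving the orange inner lid seated. Finish still holding the outer lid level above the barrel so that the seal can be checked; keep the barrel standing where it is and leave the wing nut, the jar, the cardboard box and the two hand tools where they lie.

Things in the scene. Friction and masses are not known exactly. Their poses are not given: they have to be found in the camera images.
- barrel: Tumbler barrel: black rubber pot standing upright on the bench, open at the top, loose (about 1.3 kg). 114 mm outside diameter, 110 mm tall, wall 8 mm (mouth 98 mm wide, slightly faceted, at least 94 mm clear), floor 10 mm thick. Origin: centre of its underside; z up.
- inner_lid: Inner lid: orange plastic, about 0.18 kg, starts on the bench under the outer lid. Origin: centre of its underside. Upwards from it: tapered plug 0 to 14 mm (80 mm diameter at the bottom, 90 from 10 mm up), flange 112 mm diameter from 14 to 20 mm, upright central stud. Fully seated, the flange rests on the barrel's rim and the origin is 96 mm above the barrel's origin.
- stud_tip (a point): Top centre of the inner lid's upright steel threaded stud, 12 mm diameter, 68 mm above the inner lid's origin. The stud passes freely through the outer lid and stands 25 mm out of its hub. Lifting by the stud carries both lids, as the outer lid lies loose on the inner lid's flange.
- outer_lid: Outer lid: blue steel cap, about 0.16 kg, loose over the inner lid. Origin: centre of its lower edge. Skirt 120 mm outside, 116 inside, 0 to 5 mm; flat plate 5 to 8 mm; round aluminium hub 44 mm diameter, 8 to 28 mm, with an 18 mm bore for the stud. Nested, its origin is 15 mm above the inner lid's; lifted 48 mm it clears the stud.
- nut_a: Rusty brown hex nut lying flat: 36 mm across flats, 19 mm thick, 22 mm bore, 0.11 kg. Origin: centre of its underside; its x axis is square to one pair of flats (and every 60 degrees from it).
- nut_b: A second rusty hex nut, the same as nut_a.
- socket: Chrome socket standing upright: round, 32 mm diameter (30 mm in its upper third), 42 mm tall, 0.14 kg. Origin: centre of its underside.
- tray: Red steel tray fixed to the bench: 110 mm along its x, 150 mm along its y, 40 mm high, walls and floor 3 mm. Origin: centre of its underside. Two other sockets (28 and 36 mm diameter, 40 and 44 mm tall) stand near its +y end, at y = about +47 mm; the rest of the tray, y from -70 to +20 mm, is empty.
- wing_nut: Brass wing nut of the lids, 22 mm hub, about 60 mm over its wings, 24 mm high, lying among the hardware: leave it. Origin: centre of its underside.
- jar: Bystander: glass jar of old screws with a brown cap, 80 mm diameter, 127 mm tall. Origin: centre of its underside.
- carton: Bystander: cardboard box with a grey lid, 80 x 110 x 70 mm. Origin: centre of its underside.
- screwdriver: Bystander: screwdriver with a yellow handle, lying at the left. Origin: under its middle.
- wrench: Bystander: steel spanner lying at the right. Origin: under its middle.

How it is judged (in metres and radians):
On the way, in this order (a step that is already met when the one before it is completed fails the run):
1. both rusty nuts are in the barrel and the socket is in the tray, all let go (horizontal distance between each of nut_a, nut_b and barrel below 0.052 m and z of nut_a in the frame of barrel between 0.005 and 0.075 m and z of nut_b in the frame of barrel between 0.005 and 0.075 m and x of socket in the frame of tray between -0.054 and 0.054 m and y of socket in the frame of tray between -0.074 and 0.074 m and z of socket in the frame of tray between 0 and 0.034 m and contact force between the fingers and nut_a below 0.1 N and contact force between the fingers and nut_b below 0.1 N and contact force between the fingers and socket below 0.1 N), for 0.2 s.
2. both lids, still nested, are on the barrel with the inner lid fully seated, and are let go (horizontal distance between each of nut_a, nut_b and barrel below 0.052 m and z of nut_a in the frame of barrel between 0.005 and 0.075 m and z of nut_b in the frame of barrel between 0.005 and 0.075 m and x of socket in the frame of tray between -0.054 and 0.054 m and y of socket in the frame of tray between -0.074 and 0.074 m and z of socket in the frame of tray between 0 and 0.034 m and z of inner_lid in the frame of barrel between 0.092 and 0.1 m and horizontal distance between inner_lid and barrel below 0.007 m and angle between the z axis of inner_lid and the z axis of barrel, either way round below 0.06 rad and z of outer_lid in the frame of inner_lid between 0.011 and 0.019 m and contact force between the fingers and inner_lid below 0.1 N and contact force between inner_lid and barrel above 0.5 N), for 0.2 s.
At the end, for the whole second after the job is handed in: Nuts in barrel, socket in tray; inner lid seated (7 mm of axis, 4 mm of height, 0.06 rad); outer lid gripped, still, within 0.2 rad of level and 60 mm of the barrel axis, lifted 53 to 235 mm off the inner lid, touching neither it nor the barrel; hand off the inner lid (horizontal distance between each of nut_a, nut_b and barrel below 0.052 m and z of nut_a in the frame of barrel between 0.005 and 0.075 m and z of nut_b in the frame of barrel between 0.005 and 0.075 m and x of socket in the frame of tray between -0.054 and 0.054 m and y of socket in the frame of tray between -0.074 and 0.074 m and z of socket in the frame of tray between 0 and 0.034 m and z of inner_lid in the frame of barrel between 0.092 and 0.1 m and horizontal distance between inner_lid and barrel below 0.007 m and angle between the z axis of inner_lid and the z axis of barrel, either way round below 0.06 rad and z of outer_lid in the frame of inner_lid between 0.068 and 0.25 m and horizontal distance between outer_lid and barrel below 0.06 m and angle between outer_lid's own z axis and vertical below 0.2 rad and linear speed of outer_lid below 0.03 m/s and contact force between the fingers and outer_lid above 1 N and contact force between outer_lid and inner_lid below 0.05 N and contact force between outer_lid and barrel below 0.05 N and contact force between the fingers and inner_lid below 0.1 N and linear speed of inner_lid below 0.02 m/s and angle between barrel's own z axis and vertical below 0.05 rad); the arm keeps its last pose, push and grip.
It fails at once if the outer lid is taken off the inner lid while the inner lid is not seated on the barrel, or the inner lid comes up after it (z of outer_lid in the frame of inner_lid above 0.03 m and not (z of inner_lid in the frame of barrel between 0.092 and 0.1 m and horizontal distance between inner_lid and barrel below 0.007 m and angle between the z axis of inner_lid and the z axis of barrel, either way round below 0.06 rad)).
It fails at once if the inner lid is dropped or pressed hard on the barrel (over 50 N) (contact force between inner_lid and barrel above 50 N).
It fails at once if the barrel is pushed more than 40 mm or tipped over (distance of barrel from where it was at the start of the episode above 0.04 m or angle between barrel's own z axis and vertical above 0.3 rad).
It fails at once if the wing nut or another bystander is moved more than 30 mm (distance of any of wing_nut, jar, carton, screwdriver, wrench from where it was at the start of the episode above 0.03 m).
It also fails if it takes over 72 s, if anything falls off the work surface, if the arm or the gripper's body presses on something with over 40 N, if the wrist force passes 120 N, or if a joint passes its speed limit or range.

### The arm

A 6-joint arm with a two-finger parallel gripper is mounted at the origin on the work surface. World frame = base frame: x ahead of the robot, y to its left, z up, the work surface at z = 0. Lengths are in mm, angles in rad, forces in N, time in s.
With the tool pointing down it reaches from about 350 to 975 mm from the base axis. Payload 7.1 kg.
Tool frame: the origin (TCP) lies midway between the tips of the shut fingers; the grasp point (between the pads) lies 19 mm behind it (ctrl.grip_depth is the distance from the TCP to the grasp point, in mm); z points along the fingers, y is the line along which they close (so a half turn about z gives the same grasp; the last joint's range is limited). The gripper opens to 88 mm and grips with 3 to 60 N. Pads are 20 mm wide; open, the fingers measure 115 mm over their backs; the gripper's body (75 mm by 178 mm) begins 61 mm behind the grasp point.
Start: joints at [1.117, 0.423, 1.63, -0, 1.089, -0.019], TCP at [263.236, 566.844, 222.675] pointing down, gripper open.
Joint ranges: [-3, 3], [-0.9, 2.11], [0.09, 2.58], [-1.31, 4.45], [0.11, 2.69], [-2.54, 2.54]. Speed limits (rad/s): [2.39, 2.39, 3.01, 3.14, 3.14, 3.14].

### API

Orientations are given as a rotation vector (axis times angle).
In Python, from workcell import ctrl, cams gives the robot as it stands.
- The arm moves only by the tool move_arm, never from a script. Its argument "steps" is a list of rows, each a list of 3 entries, a list of its own where there are three numbers: the shift along the tool's x, y, z in units of 25 mm (1.0 is 25 mm), then the turn about the tool's z in units of 5 degrees (1.0 is 5 degrees), then the closure, from 0 (fully open) to 1 (shut). A call has 1 to 20 rows; each row shifts and turns the commanded pose from where the row before left it, along the tool's axes as they then stand; what a row does not reach is not made up. A row lasts 1/12 s, in which the tool goes at most 41.7 mm and 7.16 degrees, less where a joint would pass 70% of its speed; a pose out of reach is approached as far as the arm can. A call is refused whole if a number of a shift passes 1 or a number of a turn 1, either way. A call with a gripper value outside its range is refused whole. The fingers move at their own pace and stop on an object; the grip force is fixed at half the most. Time passes only in rows, so rows that do not move let the fingers close. It gives the time, the measured TCP pose, the force, the opening and the grip force at its end, in the units of the state.
- ctrl.get_obs(): the state, without advancing time (a new reading comes with each control period).
- cams.get_image(name): name is "scene" or "top" or "wrist"; returns a dict with "image" (420x560x3 uint8, red, green, blue), "camera_matrix" (3x3 intrinsics, pixels), "xyz" and "rotation" of the camera in the world; the wrist camera has in their place "mount" (4x4, takes a point from camera to tool coordinates, whose origin is the TCP and whose axes are the flange's). Camera axes: x right, y down, z forward; pixel columns grow to the right and rows downward; lengths in mm; the calibration is good to about 2 mm. A picture is of the moment at which its call begins: read the wrist's pose just before it. There is no depth.
- ctrl.close_job(): hands the job in; it is judged then, once.
Trained networks look in the newest picture that a camera, given by its name, has taken for a name from the list of things; names that differ only in an ending like _2 or _b are one class to them, and where a whole thing is asked for, a point or a joint stands for the part that bears it (a point fixed in the world has none). Each returns a list of dicts, best first, with "p" (0 to 1); they miss things now and then, are a little off and sometimes report something else, mostly with a low value. They report only what shows in the picture. A call takes as long as a camera call.
- cams.boxes_of(camera, thing): "rect" ([centre column, centre row, width, height] in pixels, round what is visible of it).
- cams.cut_out(camera, thing): "pixels" (420x560 bool, what is visible of it) and "rect" ([centre column, centre row, width, height] in pixels, round what is visible of it).
The state is a dict: "t": time; "qpos": joint angles; "qvel": joint speeds; "joint_torque": joint torques, N m; "ee_pos": TCP position; "orientation": TCP orientation; "ft_force": force on the tool from outside, world axes, zero at the start; "moment": the same for the moment, N m; "width": finger opening in mm; "grasp_force": force on a finger pad.
Only numpy, scipy, OpenCV 4.12 (cv2) and the standard library are available. Lean on these libraries where they do the work, as an engineer would, in place of code of your own. Each camera call takes 0.05 s, during which the arm holds its last target. There are 200 camera calls.

## Working session

There is one attempt and no reset: what is moved stays moved. The work goes in short steps, Python scripts to look and compute and a tool call to move; the robot and the scene stay as the last step left them, time stands still between calls to the robot, and variables do not carry over. Pictures are saved under pics/ and viewed, at most 13 in all, crops included, and the job is handed in when it is done.

Besides the shell and the picture viewer there is one more tool, called after "Request:" as name(argument=value, ...), one argument or row to a line, values as JSON. move_arm: Moves the arm, as the interface text tells. Its arguments: {"type":"object","properties":{"steps":{"type":"array"}},"required":["steps"]}

```bash
mkdir -p pics; ls
cat > h.py <<'E'
import numpy as np, cv2
from scipy.spatial.transform import Rotation as R
from workcell import ctrl, cams
def ray(im,u,v):
    K=np.array(im["camera_matrix"]);d=np.linalg.solve(K,[u,v,1.0])
    return np.array(im["xyz"]),np.array(im["rotation"])@d
def at(im,u,v,z):
    o,d=ray(im,u,v);return o+d*(z-o[2])/d[2]
def proj(im,p):
    c=np.array(im["rotation"]).T@(np.asarray(p,float)-np.array(im["xyz"]));q=np.array(im["camera_matrix"])@c;return q[:2]/q[2]
def wrist():
    s=ctrl.get_obs();im=cams.get_image("wrist");T=np.eye(4)
    T[:3,:3]=R.from_rotvec(s["orientation"]).as_matrix();T[:3,3]=s["ee_pos"]
    M=T@np.array(im["mount"]);im["xyz"]=M[:3,3];im["rotation"]=M[:3,:3];return im,s
def save(im,n): cv2.imwrite(n,im["image"][:,:,::-1])
E
python3 - <<'E'
from h import *
s=ctrl.get_obs();print({k:np.round(v,3) for k,v in s.items()});print(R.from_rotvec(s["orientation"]).as_matrix().round(3))
for c in ["top","scene"]:
    im=cams.get_image(c);save(im,f"pics/{c}0.png");print(c,np.round(im["xyz"]),np.round(im["rotation"],2).tolist())
    for t in ["barrel","inner_lid","outer_lid","stud_tip","nut_a","socket","tray","wing_nut","jar","carton","screwdriver","wrench"]:
        for b in cams.boxes_of(c,t)[:4]:
            if b["p"]>.2: print(t,round(b["p"],2),np.round(b["rect"],1),at(im,b["rect"][0],b["rect"][1],0).round()[:2])
E
```

```text
pics
{'t': np.float64(0.0), 'qpos': array([ 1.117,  0.424,  1.631, -0.   ,  1.089, -0.019]), 'qvel': array([ 0.001, -0.002,  0.001,  0.   ,  0.002, -0.001]), 'joint_torque': array([ 0.0000e+00, -5.4462e+01, -2.7367e+01,  6.4000e-02,  2.3000e-02,
       -0.0000e+00]), 'ee_pos': array([263.009, 566.371, 221.91 ]), 'orientation': array([-6.780e-01, -3.067e+00,  2.000e-03]), 'ft_force': array([-0.357,  0.608, -0.58 ]), 'moment': array([-0.011,  0.004, -0.007]), 'grasp_force': np.float64(0.0), 'width': np.float64(87.82)}
[[-0.907  0.421 -0.001]
 [ 0.421  0.907 -0.001]
 [ 0.    -0.001 -1.   ]]
top [ 3.480e+02 -1.000e+00  1.168e+03] [-2.11, 2.14, -0.17]Traceback (most recent call last):
  File "<stdin>", line 7, in <module>
  File "h.py", line 8, in at
    o,d=ray(im,u,v);return o+d*(z-o[2])/d[2]
                                        ~^^^
IndexError: invalid index to scalar variable.
```

```bash
cat >> h.py <<'E'
def get(c):
    if c=="wrist": return wrist()[0]
    im=cams.get_image(c);im["rotation"]=R.from_rotvec(im["rotation"]).as_matrix();return im
E
python3 - <<'E'
from h import *
for c in ["top","scene"]:
    im=get(c);save(im,f"pics/{c}0.png");print(c,np.round(im["xyz"]),np.round(im["rotation"],2).tolist())
    for t in ["barrel","inner_lid","outer_lid","nut_a","socket","tray","wing_nut","jar","carton"]+(["screwdriver","wrench"] if c=="top" else []):
        for b in cams.boxes_of(c,t)[:4]:
            if b["p"]>.2: print(t,round(b["p"],2),np.round(b["rect"],1),at(im,b["rect"][0],b["rect"][1],0).round()[:2])
E
```

```text
top [ 3.480e+02 -1.000e+00  1.168e+03] [[-0.01, -0.98, 0.18], [-1.0, 0.01, 0.01], [-0.01, -0.18, -0.98]]
barrel 0.68 [201.8 179.2  42.7  48.4] [648. 246.]
barrel 0.59 [411.8 186.1  21.8  59.1] [ 617. -403.]
outer_lid 0.73 [354.1 180.9  42.4  35.1] [ 636. -226.]
nut_a 0.53 [352.4 242.3  16.2  12.7] [ 446. -213.]
nut_a 0.51 [210.8 243.5   9.8  17.2] [447. 214.]
socket 0.39 [262.6 246.4  10.9  10.5] [437.  58.]
tray 0.83 [283.6 191.6  59.1  53.5] [605.  -8.]
tray 0.41 [262.7 247.2  11.4  13. ] [434.  57.]
wing_nut 0.48 [310.4 248.6   5.6   7.6] [428. -86.]
carton 0.57 [426.2 239.4  47.7  31.9] [ 452. -434.]
screwdriver 0.9 [152.7 205.9  11.   34.7] [565. 396.]
scene [1060.  588.  628.] [[-0.76, 0.38, -0.53], [0.65, 0.44, -0.62], [-0.01, -0.82, -0.58]]
barrel 0.65 [333.9 275.9  59.9  78.4] [586. 203.]
inner_lid 0.37 [204.8 183.    5.3   6.6] [ 601. -302.]
outer_lid 0.74 [206.3 196.3  41.4  26.4] [ 634. -240.]
nut_a 0.73 [378.5 247.6  18.6  15.5] [440. 209.]
nut_a 0.5 [266.5 175.1  11.4  10.2] [ 436. -217.]
socket 0.79 [336.3 210.6  11.6  25.7] [408.  44.]
socket 0.32 [334.4 275.1  61.9  76.6] [583. 202.]
tray 0.89 [265.1 226.   77.5  55. ] [592. -29.]
wing_nut 0.66 [297.4 189.4  17.1  13. ] [418. -98.]
jar 0.64 [474.5 276.2  58.3  76.6] [357. 402.]
carton 0.72 [228.5 142.8  40.2  41.5] [ 402. -471.]
```

View pics/top0.png

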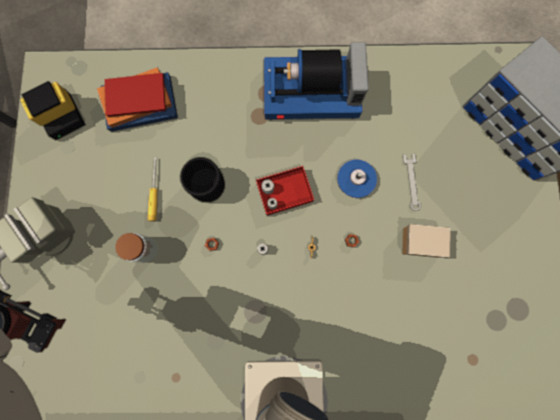

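View pics/scene0.png

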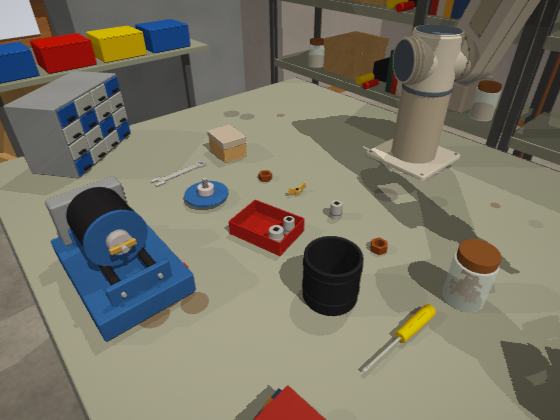

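```bash
cat >> h.py <<'E'
def cen(c,t,z,pmin=.2,n=4,show=True):
    im=get(c);o=[]
    for b in cams.cut_out(c,t)[:n]:
        if b["p"]<pmin: continue
        ys,xs=np.nonzero(b["pixels"]);p=at(im,xs.mean(),ys.mean(),z)
        o.append((b,p)); 
        if show: print(c,t,round(b["p"],2),"px",xs.mean().round(1),ys.mean().round(1),len(xs),"xyz",p.round(1))
    return im,o
E
python3 - <<'E'
from h import *
for c in ["top","scene"]:
    cen(c,"nut_a",10); cen(c,"socket",21,n=2)
    cen(c,"outer_lid",25,n=1); 
    im,o=cen(c,"barrel",55,n=2)
print(np.round(cams.get_image("wrist")["mount"],3))
# barrel / tray / lid corners from top
im,o=cen("top","tray",20,n=1)
ys,xs=np.nonzero(o[0][0]["pixels"]);r=cv2.minAreaRect(np.c_[xs,ys].astype(np.float32));B=cv2.boxPoints(r)
print([at(im,u,v,40).round()[:2].tolist() for u,v in B])
E
```

```text
top nut_a 0.68 px 350.9 240.6 94 xyz [ 450.3 -206.5   10. ]
top outer_lid 0.81 px 355.9 178.4 1155 xyz [ 637.1 -227.1   25. ]
top barrel 0.7 px 201.8 179.5 1560 xyz [632.6 234.6  55. ]
scene nut_a 0.72 px 379.0 246.0 245 xyz [445.  212.1  10. ]
scene socket 0.78 px 336.3 209.3 225 xyz [426.2  58.9  21. ]
scene outer_lid 0.94 px 206.7 194.1 850 xyz [ 644.6 -215.4   25. ]
scene barrel 0.98 px 331.9 274.5 4085 xyz [627.7 231.4  55. ]
[[  -0.      -0.954   -0.298   81.502]
 [   1.      -0.       0.       0.348]
 [  -0.      -0.298    0.954 -160.645]
 [   0.       0.       0.       1.   ]]
top tray 0.71 px 286.1 190.2 1719 xyz [604.4 -15.3  20. ]
[[635.0, 79.0], [678.0, -67.0], [563.0, -98.0], [522.0, 46.0]]
```

Request:
move_arm(
  steps=[
    [[-0.9, -0.7, 0], 0, 0],
    [[-0.9, -0.7, 0], 0, 0],
    [[-0.9, -0.7, 0], 0, 0],
    [[-0.9, -0.7, 0], 0, 0],
    [[-0.9, -0.7, 0], 0, 0],
    [[-0.9, -0.7, 0], 0, 0],
    [[-0.9, -0.7, 0], 0, 0],
    [[-0.9, -0.7, 0], 0, 0],
    [[-0.9, -0.7, 0], 0, 0],
    [[-0.9, -0.7, 0], 0, 0],
    [[-0.9, -0.7, 0.6], 0, 0],
    [[-0.9, -0.7, 0.6], 0, 0],
    [[-0.9, -0.7, 0.6], 0, 0],
    [[-0.9, -0.7, 0.6], 0, 0],
    [[0, 0, 0], 0, 0],
    [[0, 0, 0], 0, 0],
  ],
)

```text
t: 3.48
ee_pos: [445.8, 210.7, 162.0]
orientation: [-0.682, -3.065, 0.001]
ft_force: [-0.4, 0.2, 1.4]
width: 87.8
grasp_force: 0.0
```

```bash
cat >> h.py <<'E'
def tool(s,p,yaw=None):
    "shift in tool units (25 mm) to world p"
    Rm=R.from_rotvec(s["orientation"]).as_matrix()
    print("TCP",s["ee_pos"].round(1),"t",round(float(s["t"]),1),"to go (units)",(Rm.T@(np.array(p,float)-s["ee_pos"])/25).round(3))
def nut(near=None,z=19,save_as=None):
    im,s=wrist();bs=cams.cut_out("wrist","nut_a")
    for b in bs[:2]:
        m=b["pixels"].astype(np.uint8);c=max(cv2.findContours(m,cv2.RETR_EXTERNAL,cv2.CHAIN_APPROX_NONE)[0],key=cv2.contourArea)[:,0]
        P=np.array([at(im,u,v,10)[:2] for u,v in c]);(cx,cy),r=cv2.minEnclosingCircle(P.astype(np.float32))
        h=cv2.convexHull(P.astype(np.float32))[:,0]
        def w(a): q=h@[np.cos(a),np.sin(a)];return np.ptp(q),(q.max()+q.min())/2
        A=np.radians(np.arange(0,60,1));S=[sum(w(a+k*np.pi/3)[0] for k in range(3)) for a in A];a=A[int(np.argmin(S))]
        M=np.array([w(a+k*np.pi/3)[0] for k in range(3)])
        print("nut p",round(b["p"],2),"ctr",np.round([cx,cy],1),"r",round(r,1),"cen",P.mean(0).round(1),"flat dir deg",np.degrees(a).round(),"widths",M.round(1))
    y=R.from_rotvec(s["orientation"]).as_matrix()[:,1];print("tool y deg",np.degrees(np.arctan2(y[1],y[0])).round(1))
    if save_as: save(im,save_as)
    return im,s
E
python3 -c "
from h import *
im,s=nut(save_as='pics/w1.png');tool(s,[445,212,3])"
```

```text
nut p 0.62 ctr [444.4 210.3] r 21.7 cen [444.  210.6] flat dir deg 11.0 widths [39.8 37.  39.7]
tool y deg 64.9
TCP [445.8 210.7 162. ] t 3.5 to go (units) [0.042 0.042 6.361]
```

View pics/w1.png

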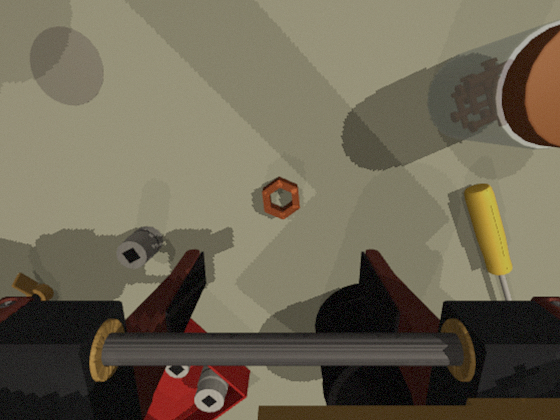

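Request:
move_arm(
  steps=[
    [[0.05, -0.04, 0.9], -0.6, 0],
    [[0, 0, 0.9], -0.6, 0],
    [[0, 0, 0.9], 0, 0],
    [[0, 0, 0.9], 0, 0],
    [[0, 0, 0.9], 0, 0],
    [[0, 0, 0.9], 0, 0],
    [[0, 0, 0.6], 0, 0],
    [[0, 0, 0.3], 0, 0],
    [[0, 0, 0], 0, 0.5],
    [[0, 0, 0], 0, 1],
    [[0, 0, 0], 0, 1],
    [[0, 0, 0], 0, 1],
    [[0, 0, 0], 0, 1],
    [[0, 0, 0], 0, 1],
    [[0, 0, 0], 0, 1],
  ],
)

```text
t: 4.83
ee_pos: [444.5, 211.7, 5.6]
orientation: [0.516, 3.098, 0.001]
ft_force: [-0.2, -1.0, 0.1]
width: 44.9
grasp_force: 0.0
```

```bash
python3 -c "
from h import *
s=ctrl.get_obs();print(s['width'],s['grasp_force']);tool(s,[630,233,160])
im=get('top');m=cams.cut_out('top','barrel')[0]['pixels'].astype(np.uint8)
c=max(cv2.findContours(m,0,1)[0],key=cv2.contourArea)[:,0]
for z in (110,0):
  P=np.array([at(im,u,v,z)[:2] for u,v in c]);print(z,P.min(0),P.max(0))
"
```

```text
44.91751575846953 0.0
TCP [444.5 211.7   5.6] t 4.8 to go (units) [-6.747  3.218 -6.168]
110 [553.52678929 159.86992553] [684.71292931 290.77140231]
0 [574.93003871 176.59287198] [719.74982244 321.09840859]
```

Request:
move_arm(
  steps=[
    [[0, 0, 0], 0, 1],
    [[0, 0, 0], 0, 1],
    [[0, 0, 0], 0, 1],
    [[0, 0, -0.5], 0, 1],
    [[0, 0, -1], 0, 1],
    [[0, 0, -1], 0, 1],
    [[0, 0, -1], 0, 1],
    [[0, 0, -1], 0, 1],
    [[-0.4, 0.2, -1], 0, 1],
    [[-0.9, 0.45, -0.7], 0, 1],
    [[-0.9, 0.45, 0], 0, 1],
    [[-0.9, 0.45, 0], 0, 1],
    [[-0.9, 0.45, 0], 0, 1],
    [[-0.9, 0.45, 0], 0, 1],
    [[-0.9, 0.45, 0], 0, 1],
    [[-0.9, 0.4, 0], 0, 1],
    [[0, 0, 0], 0, 1],
    [[0, 0, 0], 0, 1],
  ],
)

```text
t: 6.43
ee_pos: [629.6, 235.1, 159.2]
orientation: [-0.517, -3.098, 0.001]
ft_force: [-1.0, -0.3, -1.3]
width: 35.9
grasp_force: 30.0
```

```bash
python3 -c "
from h import *
s=ctrl.get_obs();print(s['width'],s['grasp_force'],s['qpos']);tool(s,[628,233.5,80])
im,s=wrist();save(im,'pics/w2.png')
"
```

```text
35.91127966925048 29.999516308307648 [ 3.39640367e-01  5.61781770e-01  1.56062295e+00  1.09048543e-04
  1.02020294e+00 -9.00489744e-01]
TCP [629.6 235.1 159.2] t 6.4 to go (units) [ 0.039 -0.081  3.168]
```

View pics/w2.png

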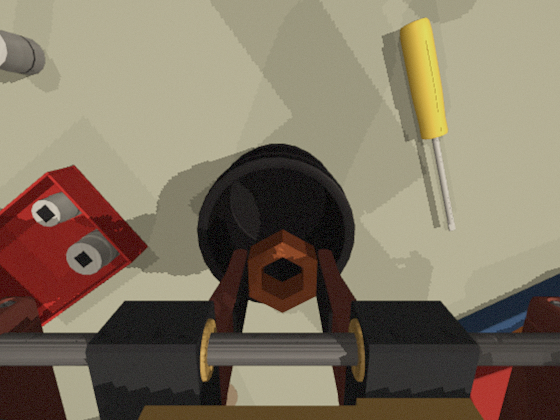

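Request:
move_arm(
  steps=[
    [[0.04, -0.08, 0.9], 0, 1],
    [[0, 0, 0.9], 0, 1],
    [[0, 0, 0.9], 0, 1],
    [[0, 0, 0.7], 0, 1],
    [[0, 0, 0], 0, 0.9],
    [[0, 0, 0], 0, 0.4],
    [[0, 0, 0], 0, 0.4],
    [[0, 0, 0], 0, 0.4],
    [[0, 0, -0.5], 0, 0.4],
    [[0, 0, -1], 0, 0.4],
    [[0, 0, -1], 0, 0.4],
    [[0, 0, -1], 0, 0],
  ],
)

```text
t: 7.48
ee_pos: [628.1, 233.9, 165.6]
orientation: [0.516, 3.098, 0.001]
ft_force: [-0.3, 0.3, 0.3]
width: 56.6
grasp_force: 0.0
```

```bash
python3 -c "
from h import *
im,s=wrist();save(im,'pics/w3.png');print(s['width'],s['qpos'][5])
tool(s,[430,58,140])
for b in cams.boxes_of('wrist','nut_a')[:3]:print(b)
t=np.linspace(0,2*np.pi,16)
print([proj(im,[628+57*np.cos(a),233.5+57*np.sin(a),110]).round().astype(int).tolist() for a in t])
m=cams.cut_out('wrist','barrel')[0];print(m['p'],m['rect'])
"
```

```text
56.563258425274604 -0.9019977895293324
TCP [628.1 233.9 165.6] t 7.5 to go (units) [ 5.216 -9.224  1.009]
{'rect': [280.5, 198.8, 34.8, 44.3], 'p': 0.88}
[[305, 297], [332, 283], [351, 260], [359, 231], [354, 200], [335, 173], [306, 157], [271, 154], [238, 165], [214, 188], [203, 218], [206, 248], [221, 274], [245, 292], [275, 300], [305, 297]]
0.78 [280.4, 219.5, 159.2, 159.6]
```

View pics/w3.png

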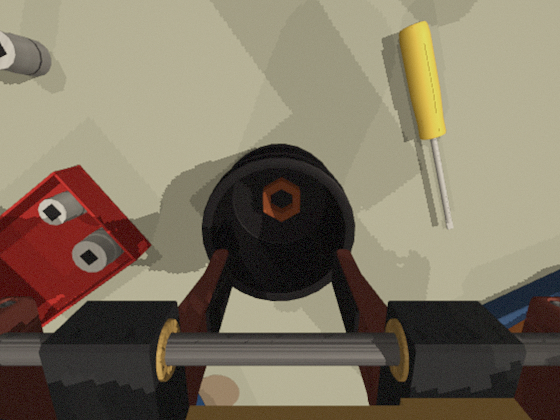

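Request:
move_arm(
  steps=[
    [[0.52, -0.92, 0], 0, 0],
    [[0.52, -0.92, 0], 0, 0],
    [[0.52, -0.92, 0], 0, 0],
    [[0.52, -0.92, 0], 0, 0],
    [[0.52, -0.92, 0], 0, 0],
    [[0.52, -0.92, 0], 0, 0],
    [[0.52, -0.92, 0], 0, 0],
    [[0.52, -0.92, 0], 0, 0],
    [[0.52, -0.92, 0], 0, 0],
    [[0.52, -0.92, 0], 0, 0],
    [[0, 0, 0], 0, 0],
    [[0, 0, 0], 0, 0],
  ],
)

```text
t: 8.63
ee_pos: [429.3, 57.8, 162.7]
orientation: [-0.518, -3.098, 0.0]
ft_force: [-0.1, 0.4, 0.3]
width: 88.1
grasp_force: 0.0
```

```bash
python3 -c "
from h import *
im,s=wrist();save(im,'pics/w4.png');print(s['width'],s['qpos'])
for b in cams.cut_out('wrist','socket')[:3]:
  ys,xs=np.nonzero(b['pixels']);print(b['p'],b['rect'],at(im,xs.mean(),ys.mean(),21))
tool(s,[430,58,10])
"
```

```text
88.05329672734278 [ 1.06197540e-01  2.35848859e-01  2.08603523e+00  1.01739878e-04
  8.20187449e-01 -1.13305543e+00]
0.66 [280.5, 200.3, 31.8, 42.0] [427.62159402  57.59062487  21.        ]
TCP [429.3  57.8 162.7] t 8.6 to go (units) [-0.027  0.02   6.108]
```

View pics/w4.png

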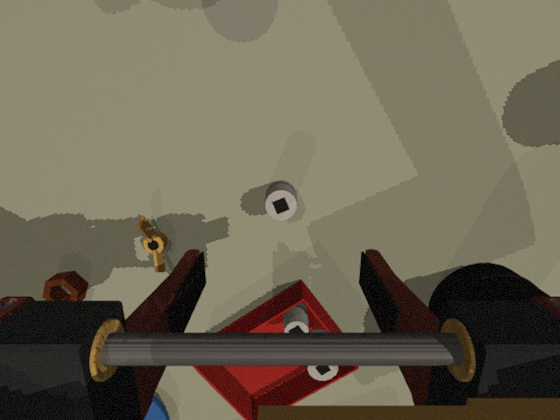

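Request:
move_arm(
  steps=[
    [[0.06, 0, 0.95], 0, 0],
    [[0, 0, 0.95], 0, 0],
    [[0, 0, 0.95], 0, 0],
    [[0, 0, 0.95], 0, 0],
    [[0, 0, 0.95], 0, 0],
    [[0, 0, 0.85], 0, 0.2],
    [[0, 0, 0.4], 0, 0.4],
    [[0, 0, 0.15], 0, 0.5],
    [[0, 0, 0], 0, 1],
    [[0, 0, 0], 0, 1],
    [[0, 0, 0], 0, 1],
    [[0, 0, 0], 0, 1],
    [[0, 0, 0], 0, 1],
    [[0, 0, 0], 0, 1],
  ],
)

```text
t: 9.9
ee_pos: [429.2, 58.7, 9.6]
orientation: [0.516, 3.098, 0.0]
ft_force: [0.2, -0.9, 1.0]
width: 31.2
grasp_force: 0.8
```

```bash
python3 -c "
from h import *
s=ctrl.get_obs();print(s['width'],s['grasp_force']);tool(s,[608,-39,100])"
```

```text
31.15476603975994 0.7956470176577568
TCP [429.2  58.7   9.6] t 9.9 to go (units) [-8.038 -1.379 -3.61 ]
```

Request:
move_arm(
  steps=[
    [[0, 0, 0], 0, 1],
    [[0, 0, -0.6], 0, 1],
    [[0, 0, -1], 0, 1],
    [[0, 0, -1], 0, 1],
    [[-0.4, 0, -0.8], 0, 1],
    [[-0.8, -0.1, -0.2], 0, 1],
    [[-0.95, -0.14, 0], 0, 1],
    [[-0.95, -0.14, 0], 0, 1],
    [[-0.95, -0.14, 0], 0, 1],
    [[-0.95, -0.14, 0], 0, 1],
    [[-0.95, -0.14, 0], 0, 1],
    [[-0.95, -0.14, 0], 0, 1],
    [[-0.9, -0.1, 0], 0, 1],
    [[0, 0, 0], 0, 1],
    [[0, 0, 0], 0, 1],
  ],
)

```text
t: 11.15
ee_pos: [605.1, -29.4, 98.6]
orientation: [-0.518, -3.098, -0.0]
ft_force: [-0.6, -0.3, -1.4]
width: 30.6
grasp_force: 30.0
```

```bash
python3 -c "
from h import *
im,s=wrist();save(im,'pics/w5.png');print(s['width'],s['grasp_force']);tool(s,[605,-29,14])"
```

```text
30.648384656324517 29.999704957008362
TCP [605.1 -29.4  98.6] t 11.2 to go (units) [0.009 0.015 3.383]
```

View pics/w5.png

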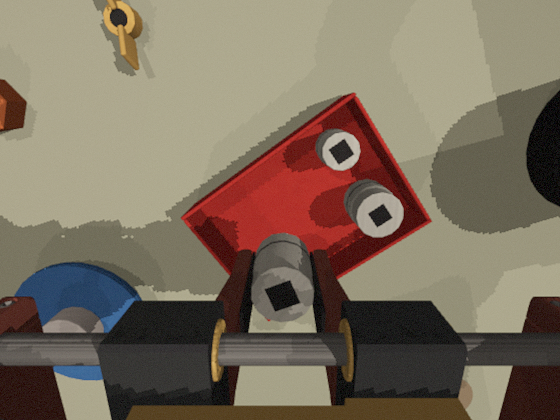

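```bash
python3 -c "
from h import *
im,s=wrist()
a,b,c=[at(im,*p,40)[:2] for p in ((183,217),(430,222),(353,95))]
o=(a+b)/2;y=(c-a)/np.linalg.norm(c-a);x=np.array([y[1],-y[0]]);print(o,y,np.linalg.norm(c-a),np.linalg.norm(c-b))
d=s['ee_pos'][:2]-o;print('in tray',d@x,d@y); print(proj(im,[605,-29,3]),o-20*y)
tool(s,[*(o-20*y),14])"
```

```text
[601.64709514  -8.80638852] [-0.27899981  0.96029116] 144.54517944822896 106.97852756606993
in tray -3.4100652034706265 -20.044798634444746
[282.11501708 216.71622472] [607.2270914  -28.01221164]
TCP [604.  -29.   98.4] t 11.2 to go (units) [-0.116  0.081  3.376]
```

Request:
move_arm(
  steps=[
    [[-0.1, 0.08, 0.9], 0, 1],
    [[0, 0, 0.9], 0, 1],
    [[0, 0, 0.8], 0, 1],
    [[0, 0, 0.5], 0, 1],
    [[0, 0, 0.26], 0, 1],
    [[0, 0, 0], 0, 1],
    [[0, 0, 0], 0, 0.7],
    [[0, 0, 0], 0, 0.45],
    [[0, 0, 0], 0, 0.45],
    [[0, 0, 0], 0, 0.45],
    [[0, 0, -0.5], 0, 0.45],
    [[0, 0, -1], 0, 0.45],
    [[0, 0, -1], 0, 0.45],
    [[0, 0, -1], 0, 0.45],
    [[0, 0, -1], 0, 0],
    [[0, 0, -1], 0, 0],
  ],
)

```text
t: 12.58
ee_pos: [607.9, -27.9, 155.0]
orientation: [0.516, 3.098, 0.0]
ft_force: [-0.4, -0.2, 0.3]
width: 58.2
grasp_force: 0.0
```

```bash
python3 -c "
from h import *
im,s=wrist()
for b in cams.cut_out('wrist','socket')[:4]:
  ys,xs=np.nonzero(b['pixels']);print(round(b['p'],2),b['rect'],at(im,xs.mean(),ys.mean(),24).round(1))
tool(s,[450,-208,160])"
```

```text
0.95 [284.9, 203.1, 39.1, 45.1] [607.2 -26.5  24. ]
TCP [607.9 -27.9 155. ] t 12.6 to go (units) [ 3.641 -8.861 -0.206]
```

Request:
move_arm(
  steps=[
    [[0.36, -0.88, 0], 0, 0],
    [[0.36, -0.88, 0], 0, 0],
    [[0.36, -0.88, 0], 0, 0],
    [[0.36, -0.88, 0], 0, 0],
    [[0.36, -0.88, 0], 0, 0],
    [[0.36, -0.88, 0], 0, 0],
    [[0.36, -0.88, 0], 0, 0],
    [[0.36, -0.88, 0], 0, 0],
    [[0.36, -0.88, 0], 0, 0],
    [[0.36, -0.88, 0], 0, 0],
    [[0, 0, 0], 0, 0],
    [[0, 0, 0], 0, 0],
  ],
)

```text
t: 13.68
ee_pos: [450.8, -207.4, 152.6]
orientation: [0.52, 3.098, 0.0]
ft_force: [0.0, -0.4, -1.2]
width: 87.9
grasp_force: 0.0
```

```bash
python3 -c "
from h import *
im,s=nut();tool(s,[450,-208,4]);print(s['qpos'])"
```

```text
nut p 0.69 ctr [ 450.1 -207.5] r 21.8 cen [ 450.2 -206.9] flat dir deg 51.0 widths [37.4 38.6 40.3]
nut p 0.61 ctr [615.7 -16.8] r 35.5 cen [615.3 -19. ] flat dir deg 41.0 widths [70.9 46.3 41.3]
tool y deg 70.9
TCP [ 450.8 -207.4  152.6] t 13.7 to go (units) [ 0.022 -0.033  5.945]
[-4.55311248e-01  3.38028266e-01  1.96360581e+00  1.65495960e-04
  8.39959350e-01 -1.69371873e+00]
```

```bash
python3 -c "
from h import *
from scipy.optimize import minimize
im,s=wrist();b=cams.cut_out('wrist','nut_a')[0];m=b['pixels'];R0=36/np.sqrt(3)
def sil(x,y,a):
  P=[proj(im,[x+R0*np.cos(a+np.pi/6+k*np.pi/3),y+R0*np.sin(a+np.pi/6+k*np.pi/3),z]) for z in (0,19) for k in range(6)]
  h=cv2.convexHull(np.array(P,np.float32));z=np.zeros((420*4,560*4),np.uint8);cv2.fillConvexPoly(z,(h*4).astype(int),1);return cv2.resize(z,(560,420),interpolation=cv2.INTER_NEAREST)>0
f=np.zeros(m.shape,np.uint8);cv2.drawContours(f,cv2.findContours(m.astype(np.uint8),0,1)[0],-1,1,-1);f=f>0
r=[]
for a in range(0,60,4):
  for x in np.arange(447.5,453,1.25):
    for y in np.arange(-210,-204,1.25):
      q=sil(x,y,np.radians(a));r.append(((q&f).sum()/(q|f).sum(),a,x,y))
r.sort(reverse=True);print(*r[:8],sep='\n')
"
```

```text
(np.float64(0.9662668665667167), 52, np.float64(450.0), np.float64(-206.25))
(np.float64(0.9618548990276738), 48, np.float64(450.0), np.float64(-206.25))
(np.float64(0.9516008935219658), 56, np.float64(450.0), np.float64(-206.25))
(np.float64(0.9445676274944568), 44, np.float64(450.0), np.float64(-206.25))
(np.float64(0.9387453874538746), 56, np.float64(450.0), np.float64(-207.5))
(np.float64(0.9364844903988183), 52, np.float64(450.0), np.float64(-207.5))
(np.float64(0.9344141488577745), 48, np.float64(450.0), np.float64(-207.5))
(np.float64(0.9316176470588236), 0, np.float64(450.0), np.float64(-206.25))
```

Request:
move_arm(
  steps=[
    [[0.04, 0.02, 0.8], 1, 0],
    [[0, 0, 0.9], 1, 0],
    [[0, 0, 0.9], 1, 0],
    [[0, 0, 0.9], 1, 0],
    [[0, 0, 0.9], 0, 0],
    [[0, 0, 0.8], 0, 0],
    [[0, 0, 0.5], 0, 0.2],
    [[0, 0, 0.2], 0, 0.45],
    [[0, 0, 0], 0, 0.6],
    [[0, 0, 0], 0, 1],
    [[0, 0, 0], 0, 1],
    [[0, 0, 0], 0, 1],
    [[0, 0, 0], 0, 1],
    [[0, 0, 0], 0, 1],
    [[0, 0, -0.4], 0, 1],
    [[0, 0, -1], 0, 1],
    [[0, 0, -1], 0, 1],
    [[0, 0, -1], 0, 1],
    [[0, 0, -1], 0, 1],
    [[0, 0, -1], 0, 1],
  ],
)

```text
t: 15.55
ee_pos: [450.2, -205.9, 141.8]
orientation: [1.047, 2.962, 0.0]
ft_force: [-0.9, -0.1, -1.2]
width: 35.9
grasp_force: 30.0
```

```bash
python3 -c "
from h import *
s=ctrl.get_obs();print(s['width'],s['grasp_force']);tool(s,[628,233.5,160])"
```

```text
35.85187188176692 29.999717473983765
TCP [ 450.2 -205.9  141.8] t 15.6 to go (units) [ 5.511 18.142 -0.726]
```

Request:
move_arm(
  steps=[
    [[0.29, 0.955, -0.2], 0, 1],
    [[0.29, 0.955, -0.2], 0, 1],
    [[0.29, 0.955, -0.2], 0, 1],
    [[0.29, 0.955, -0.13], 0, 1],
    [[0.29, 0.955, 0], 0, 1],
    [[0.29, 0.955, 0], 0, 1],
    [[0.29, 0.955, 0], 0, 1],
    [[0.29, 0.955, 0], 0, 1],
    [[0.29, 0.955, 0], 0, 1],
    [[0.29, 0.955, 0], 0, 1],
    [[0.29, 0.955, 0], 0, 1],
    [[0.29, 0.955, 0], 0, 1],
    [[0.29, 0.955, 0], 0, 1],
    [[0.29, 0.955, 0], 0, 1],
    [[0.29, 0.955, 0], 0, 1],
    [[0.29, 0.955, 0], 0, 1],
    [[0.29, 0.955, 0], 0, 1],
    [[0.29, 0.955, 0], 0, 1],
    [[0.29, 0.95, 0], 0, 1],
    [[0, 0, 0], 0, 1],
  ],
)

```text
t: 17.22
ee_pos: [629.6, 237.1, 159.2]
orientation: [1.043, 2.962, 0.004]
ft_force: [-0.8, 0.2, -1.6]
width: 36.1
grasp_force: 30.0
```

```bash
python3 -c "
from h import *
s=ctrl.get_obs();print(s['width'],s['grasp_force']);tool(s,[628,233.5,85])"
```

```text
36.05136838893745 30.00003308057785
TCP [629.6 237.1 159.2] t 17.2 to go (units) [-0.04  -0.16   2.966]
```

Request:
move_arm(
  steps=[
    [[0, -0.06, 0.8], 0, 1],
    [[0, 0, 0.9], 0, 1],
    [[0, 0, 0.8], 0, 1],
    [[0, 0, 0.5], 0, 1],
    [[0, 0, 0], 0, 0.8],
    [[0, 0, 0], 0, 0.4],
    [[0, 0, 0], 0, 0.4],
    [[0, 0, 0], 0, 0.4],
    [[0, 0, -0.5], 0, 0.4],
    [[0, 0, -1], 0, 0.4],
    [[0, 0, -1], 0, 0.4],
    [[0, 0, -1], 0, 0],
    [[0, 0, -1], 0, 0],
    [[0, 0, -1], 0, 0],
    [[0, 0, 0], 0, 0],
    [[0, 0, 0], 0, 0],
  ],
)

```text
t: 18.55
ee_pos: [628.6, 232.6, 224.2]
orientation: [1.045, 2.958, 0.005]
ft_force: [0.4, 0.0, 0.4]
width: 82.4
grasp_force: 0.0
```

```bash
cat >> h.py <<'E'
def rim(z=110,r=57,c0=(628,233.5),thing='barrel'):
    "fit outer circle at height z to the union of masks in the wrist image"
    from scipy.optimize import least_squares
    im,s=wrist();b=cams.cut_out('wrist',thing)[0];m=b["pixels"].astype(np.uint8)
    c=max(cv2.findContours(m,0,1)[0],key=cv2.contourArea)[:,0]
    P=np.array([at(im,u,v,z)[:2] for u,v in c])
    f=least_squares(lambda q:np.hypot(*(P-q).T)-r,c0,loss="soft_l1",f_scale=1.)
    e=np.hypot(*(P-f.x).T)-r;print(thing,round(b["p"],2),b["rect"],"fit",f.x.round(1),"inliers",(abs(e)<2).mean().round(2),"n",len(P));return im,s
E
python3 -c "
from h import *
im,s=rim();save(im,'pics/w6.png');tool(s,[640,-220,200])
for b in cams.boxes_of('wrist','nut_a'):print(b['rect'],b['p'])"
```

```text
barrel 0.9 [282.6, 199.7, 125.4, 130.9] fit [627.4 233. ] inliers 0.75 n 349
TCP [628.6 232.6 224.2] t 18.6 to go (units) [-11.722 -13.806   0.938]
[280.4, 190.0, 33.8, 38.6] 0.59
[280.9, 184.3, 24.1, 32.8] 0.47
```

View pics/w6.png

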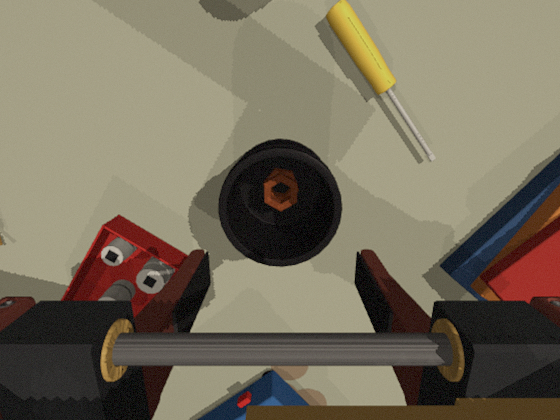

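Request:
move_arm(
  steps=[
    [[-0.78, -0.92, 0], 0, 0],
    [[-0.78, -0.92, 0], 0, 0],
    [[-0.78, -0.92, 0], 0, 0],
    [[-0.78, -0.92, 0], 0, 0],
    [[-0.78, -0.92, 0], 0, 0],
    [[-0.78, -0.92, 0], 0, 0],
    [[-0.78, -0.92, 0], 0, 0],
    [[-0.78, -0.92, 0], 0, 0],
    [[-0.78, -0.92, 0], 0, 0],
    [[-0.78, -0.92, 0], 0, 0],
    [[-0.78, -0.92, 0], 0, 0],
    [[-0.78, -0.92, 0], 0, 0],
    [[-0.78, -0.92, 0], 0, 0],
    [[-0.78, -0.92, 0], 0, 0],
    [[-0.78, -0.92, 0], 0, 0],
    [[0, 0, 0], 0, 0],
    [[0, 0, 0], 0, 0],
    [[0, 0, 0], 0, 0],
  ],
)

```text
t: 20.2
ee_pos: [637.6, -219.5, 219.4]
orientation: [-1.046, -2.96, -0.001]
ft_force: [-0.1, 0.6, -0.6]
width: 88.2
grasp_force: 0.0
```

```bash
python3 -c "
from h import *
im,s=rim(20,60,(640,-220),'outer_lid');save(im,'pics/w7.png');tool(s,[640,-220,47])
for t in ('stud_tip','inner_lid'):
  for b in cams.cut_out('wrist',t):
    ys,xs=np.nonzero(b['pixels']);print(t,b['rect'],b['p'],at(im,xs.mean(),ys.mean(),55))"
```

```text
outer_lid 0.97 [276.0, 192.8, 100.6, 97.1] fit [ 638.9 -229.8] inliers 1.0 n 284
TCP [ 637.6 -219.5  219.4] t 20.2 to go (units) [-0.104  0.048  6.897]
stud_tip [275.1, 199.3, 11.9, 18.0] 0.7 [ 637.71926919 -228.30690821   55.        ]
inner_lid [276.5, 202.6, 16.2, 19.1] 0.5 [ 637.83354831 -228.80274783   55.        ]
```

View pics/w7.png

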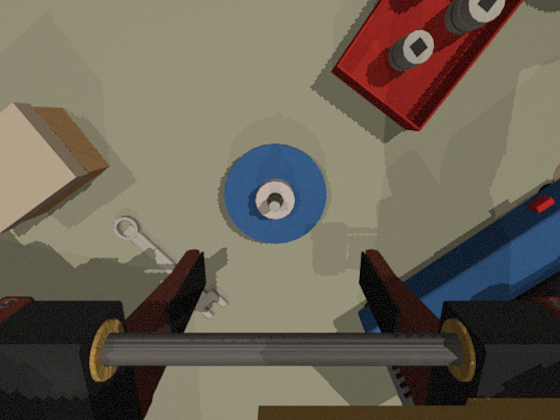

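Request:
move_arm(
  steps=[
    [[-0.25, -0.28, 0.9], 0, 0.2],
    [[0, 0, 0.9], 0, 0.4],
    [[0, 0, 0.9], 0, 0.5],
    [[0, 0, 0.9], 0, 0.6],
    [[0, 0, 0.9], 0, 0.6],
    [[0, 0, 0.9], 0, 0.6],
    [[0, 0, 0.8], 0, 0.6],
    [[0, 0, 0.4], 0, 0.6],
    [[0, 0, 0.2], 0, 0.6],
    [[0, 0, 0], 0, 0.6],
    [[0, 0, 0], 0, 0.6],
  ],
)

```text
t: 21.32
ee_pos: [639.4, -229.3, 51.5]
orientation: [1.045, 2.961, -0.0]
ft_force: [0.6, 0.2, 0.2]
width: 35.4
grasp_force: 0.0
```

```bash
python3 -c "
from h import *
im,s=wrist();print(s['width']);tool(s,[638,-229,47])
for t in ('stud_tip',):
  for b in cams.cut_out('wrist',t)[:2]:
    ys,xs=np.nonzero(b['pixels']);print(t,b['rect'],b['p'],[at(im,xs.mean(),ys.min()+5,68).round(1),at(im,xs.mean(),ys.max()-5,68).round(1)])"
```

```text
35.436162792705666
TCP [ 639.4 -229.3   51.5] t 21.3 to go (units) [ 0.052 -0.026  0.181]
```

Request:
move_arm(
  steps=[
    [[0.05, -0.02, 0.16], 0, 0.6],
    [[0, 0, 0], 0, 0.8],
    [[0, 0, 0], 0, 1],
    [[0, 0, 0], 0, 1],
    [[0, 0, 0], 0, 1],
    [[0, 0, 0], 0, 1],
    [[0, 0, 0], 0, 1],
    [[0, 0, 0], 0, 1],
    [[0, 0, -0.2], 0, 1],
    [[0, 0, -0.4], 0, 1],
    [[0, 0, -0.6], 0, 1],
    [[0, 0, 0], 0, 1],
  ],
)

```text
t: 22.42
ee_pos: [639.5, -229.6, 80.3]
orientation: [1.045, 2.958, -0.0]
ft_force: [-0.0, -0.4, -2.4]
width: 11.1
grasp_force: 30.0
```

```bash
python3 -c "
from h import *
s=ctrl.get_obs();print(s['width'],s['grasp_force'],s['ft_force'],s['moment'],s['qpos']);tool(s,[627.6,233.2,250])"
```

```text
11.11747579820887 29.998862743377686 [-0.01556175 -0.36746585 -2.41989265] [-0.04295705 -0.06450952 -0.0041038 ] [-3.62269309e-01  6.68038265e-01  1.58081243e+00  1.38520518e-04
  8.87933703e-01 -1.25407079e+00]
TCP [ 639.5 -229.6   80.3] t 22.4 to go (units) [11.965 14.118 -6.82 ]
```

Request:
move_arm(
  steps=[
    [[0, 0, -0.4], 0, 1],
    [[0, 0, -0.8], 0, 1],
    [[0.05, 0.06, -0.9], 0, 1],
    [[0.15, 0.18, -0.9], 0, 1],
    [[0.3, 0.35, -0.8], 0, 1],
    [[0.45, 0.53, -0.5], 0, 1],
    [[0.6, 0.71, -0.3], 0, 1],
    [[0.7, 0.83, 0], 0, 1],
    [[0.7, 0.83, 0], 0, 1],
    [[0.7, 0.83, 0], 0, 1],
    [[0.7, 0.83, 0], 0, 1],
    [[0.7, 0.83, 0], 0, 1],
    [[0.7, 0.83, 0], 0, 1],
    [[0.7, 0.83, 0], 0, 1],
    [[0.7, 0.83, 0], 0, 1],
    [[0.7, 0.83, 0], 0, 1],
    [[0.7, 0.83, 0], 0, 1],
    [[0.7, 0.83, 0], 0, 1],
    [[0.7, 0.83, 0], 0, 1],
    [[0.7, 0.83, 0], 0, 1],
  ],
)

```text
t: 24.08
ee_pos: [627.3, 185.8, 191.7]
orientation: [-1.045, -2.962, 0.0]
ft_force: [0.3, -0.4, -3.9]
width: 11.3
grasp_force: 30.0
```

Request:
move_arm(
  steps=[
    [[0.6, 0.71, 0], 0, 1],
    [[0.4, 0.47, 0], 0, 1],
    [[0.2, 0.23, 0], 0, 1],
    [[0.1, 0.12, 0], 0, 1],
    [[0, 0, 0], 0, 1],
    [[0, 0, 0], 0, 1],
    [[0, 0, 0], 0, 1],
  ],
)

```text
t: 24.67
ee_pos: [627.2, 232.7, 191.6]
orientation: [-1.048, -2.961, 0.001]
ft_force: [-0.0, 0.2, -3.3]
width: 11.4
grasp_force: 30.0
```

```bash
python3 -c "
from h import *
s=ctrl.get_obs();z=s['ee_pos'][2]-47+18;print(s['width'],s['grasp_force'],s['ft_force'],z)
im,s=rim(z,60,(627,233),'outer_lid');save(im,'pics/w8.png');tool(s,[627.6,233.2,144])
s=get('scene');save(s,'pics/s8.png')
a=im['image'];b=s['image'][150:360,220:500];b=cv2.resize(b,(560,420));a=np.vstack([a,b]);cv2.imwrite('pics/c8.png',cv2.resize(a,(400,600))[:,:,::-1])
"
```

```text
11.37183721208679 29.999389350414276 [-0.00411824  0.16369238 -3.33560507] 162.63219283278283
outer_lid 0.67 [284.5, 243.0, 184.3, 173.3] fit [628.7 232.4] inliers 0.67 n 567
TCP [627.2 232.7 191.6] t 24.7 to go (units) [1.000e-03 2.500e-02 1.905e+00]
```

View pics/c8.png

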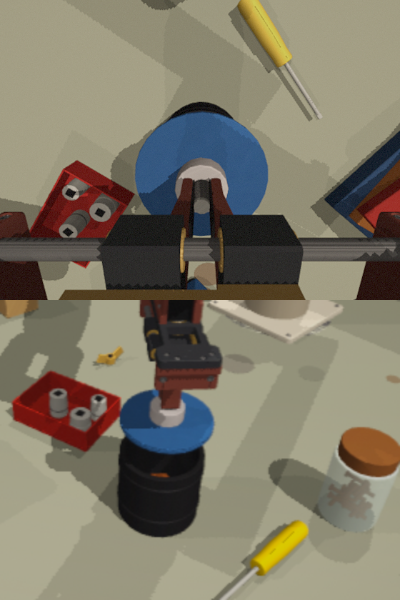

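Request:
move_arm(
  steps=[
    [[0.02, 0.01, 0.2], 0, 1],
    [[0, 0, 0.3], 0, 1],
    [[0, 0, 0.3], 0, 1],
    [[0, 0, 0.2], 0, 1],
    [[0, 0, 0.15], 0, 1],
    [[0, 0, 0.1], 0, 1],
    [[0, 0, 0.1], 0, 1],
    [[0, 0, 0.1], 0, 1],
    [[0, 0, 0.1], 0, 1],
    [[0, 0, 0.1], 0, 1],
    [[0, 0, 0.1], 0, 1],
    [[0, 0, 0.06], 0, 1],
    [[0, 0, 0], 0, 1],
    [[0, 0, 0], 0, 1],
  ],
)

```text
t: 25.98
ee_pos: [626.9, 234.3, 146.4]
orientation: [-1.046, -2.962, 0.0]
ft_force: [-0.8, -1.7, -3.2]
width: 11.6
grasp_force: 30.0
```

Request:
move_arm(
  steps=[
    [[0, 0, 0.03], 0, 1],
    [[0, 0, 0.03], 0, 1],
    [[0, 0, 0.03], 0, 1],
    [[0, 0, 0], 0, 1],
    [[0, 0, 0], 0, 1],
  ],
)

```text
t: 26.4
ee_pos: [627.0, 234.4, 144.2]
orientation: [1.046, 2.962, 0.0]
ft_force: [0.2, -1.0, -2.9]
width: 10.7
grasp_force: 30.0
```

Request:
move_arm(
  steps=[
    [[0, 0, 0.03], 0, 1],
    [[0, 0, 0.03], 0, 1],
    [[0, 0, 0], 0, 1],
    [[0, 0, 0], 0, 1],
  ],
)

```text
t: 26.73
ee_pos: [627.1, 234.3, 142.8]
orientation: [1.046, 2.962, 0.0]
ft_force: [0.8, -1.4, -1.7]
width: 11.4
grasp_force: 30.0
```

Request:
move_arm(
  steps=[
    [[0, 0, 0.03], 0, 1],
    [[0, 0, 0], 0, 1],
    [[0, 0, 0], 0, 1],
    [[0, 0, 0.02], 0, 1],
    [[0, 0, 0], 0, 1],
    [[0, 0, 0], 0, 1],
  ],
)

```text
t: 27.23
ee_pos: [627.1, 234.4, 142.6]
orientation: [1.046, 2.962, 0.0]
ft_force: [-3.8, -3.3, 9.3]
width: 11.7
grasp_force: 30.0
```

Request:
move_arm(
  steps=[
    [[0, 0, 0], 0, 0.9],
    [[0, 0, 0], 0, 0.8],
    [[0, 0, 0], 0, 0.6],
    [[0, 0, 0], 0, 0.4],
    [[0, 0, -0.4], 0, 0.2],
    [[0, 0, -0.8], 0, 0.2],
    [[0, 0, -1], 0, 0.2],
    [[0, 0, -1], 0, 0.1],
    [[0, 0, -0.8], 0, 0],
    [[0, 0, 0], 0, 0],
    [[0, 0, 0], 0, 0],
  ],
)

```text
t: 28.15
ee_pos: [627.6, 234.8, 243.0]
orientation: [1.046, 2.96, 0.003]
ft_force: [-0.2, -0.2, -1.2]
width: 73.9
grasp_force: 0.0
```

```bash
cat > chk.py <<'E'
from h import *
im,s=rim(111+6,60,(627,233),'outer_lid');save(im,'pics/w9.png');tool(s,[627.6,233.2,122])
for b in cams.cut_out('wrist','stud_tip')[:2]:
    ys,xs=np.nonzero(b['pixels']);print('stud',b['p'],b['rect'],at(im,xs.mean(),ys.mean(),151))
b=cams.cut_out('wrist','barrel');print([(x['p'],x['rect']) for x in b[:2]])
sc=get('scene');c=sc['image'][200:340,270:400]
a=im['image'][60:340,140:420]
cv2.imwrite('pics/c9.png',np.hstack([cv2.resize(a,(400,400)),cv2.resize(c,(400,430))[:400]])[:,:,::-1])
E
python3 chk.py
```

```text
outer_lid 0.73 [283.2, 205.2, 124.0, 120.1] fit [628.4 234.4] inliers 1.0 n 350
TCP [627.6 234.8 243. ] t 28.1 to go (units) [-0.032 -0.062  4.838]
stud 0.59 [281.6, 214.8, 10.1, 26.5] [627.57675058 235.19493467 151.        ]
stud 0.2 [283.7, 141.4, 26.4, 2.5] [581.26526395 276.56996104 151.        ]
[(0.55, [276.4, 139.2, 34.7, 6.9])]
```

View pics/c9.png

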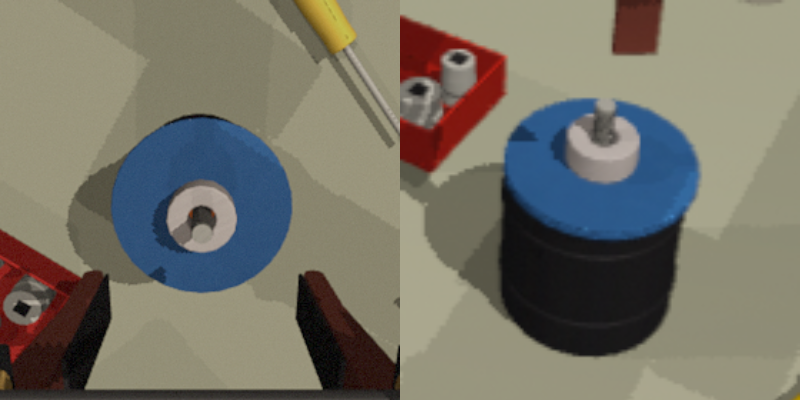

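Request:
move_arm(
  steps=[
    [[0, 0, 0.7], 0, 0],
    [[0, 0, 0.9], 0, 0],
    [[0, 0, 0.9], 0, 0],
    [[0, 0, 0.9], 0, 0],
    [[0, 0, 0.7], 0, 0],
    [[0, 0, 0.4], 0, 0],
    [[0, 0, 0.2], 0, 0],
    [[0, 0, 0], 0, 0],
    [[0, 0, 0], 0, 0],
    [[0, 0, 0], 0, 0],
  ],
)

```text
t: 29.23
ee_pos: [627.8, 234.7, 125.1]
orientation: [1.046, 2.961, 0.002]
ft_force: [-0.4, 0.7, -0.9]
width: 87.9
grasp_force: 0.0
```

Request:
move_arm(
  steps=[
    [[0, 0, 0], 0, 0.25],
    [[0, 0, 0], 0, 0.35],
    [[0, 0, 0], 0, 0.4],
    [[0, 0, 0], 0, 0.43],
    [[0, 0, 0], 0, 0.46],
    [[0, 0, 0], 0, 0.49],
    [[0, 0, 0], 0, 0.52],
    [[0, 0, 0], 0, 0.55],
    [[0, 0, 0], 0, 0.6],
    [[0, 0, 0], 0, 0.7],
    [[0, 0, 0], 0, 1],
    [[0, 0, 0], 0, 1],
    [[0, 0, 0], 0, 1],
    [[0, 0, 0], 0, 1],
  ],
)

```text
t: 30.4
ee_pos: [627.0, 234.4, 124.0]
orientation: [-1.046, -2.962, 0.0]
ft_force: [-1.3, -0.2, 0.6]
width: 43.1
grasp_force: 30.0
```

Request:
move_arm(
  steps=[
    [[0, 0, -0.05], 0, 1],
    [[0, 0, -0.1], 0, 1],
    [[0, 0, -0.1], 0, 1],
    [[0, 0, -0.1], 0, 1],
    [[0, 0, 0], 0, 1],
    [[0, 0, 0], 0, 1],
  ],
)

```text
t: 30.9
ee_pos: [627.1, 234.5, 132.9]
orientation: [1.046, 2.962, 0.0]
ft_force: [-1.0, 0.2, -1.8]
width: 43.1
grasp_force: 30.0
```

Only the outer lid's weight (~1.6 N) is on the wrist; continuing straight up.

Request:
move_arm(
  steps=[
    [[0, 0, -0.1], 0, 1],
    [[0, 0, -0.2], 0, 1],
    [[0, 0, -0.25], 0, 1],
    [[0, 0, -0.25], 0, 1],
    [[0, 0, -0.25], 0, 1],
    [[0, 0, -0.25], 0, 1],
    [[0, 0, -0.3], 0, 1],
    [[0, 0, -0.4], 0, 1],
    [[0, 0, -0.5], 0, 1],
    [[0, 0, -0.5], 0, 1],
    [[0, 0, -0.4], 0, 1],
    [[0, 0, -0.3], 0, 1],
    [[0, 0, -0.2], 0, 1],
    [[0, 0, -0.1], 0, 1],
    [[0, 0, 0], 0, 1],
    [[0, 0, 0], 0, 1],
    [[0, 0, 0], 0, 1],
    [[0, 0, 0], 0, 1],
    [[0, 0, 0], 0, 1],
    [[0, 0, 0], 0, 1],
  ],
)

```text
t: 32.57
ee_pos: [626.8, 234.4, 232.3]
orientation: [-1.046, -2.962, 0.001]
ft_force: [-0.3, 0.2, -2.0]
width: 42.9
grasp_force: 30.0
```

```bash
python3 -c "
from h import *
s=ctrl.get_obs();print(s['ee_pos'],s['width'],s['grasp_force'],s['ft_force'],abs(s['qvel']).max())
sc=get('scene');print([(b['p'],b['rect']) for b in cams.boxes_of('scene','inner_lid')[:2]])
cv2.imwrite('pics/s10.png',cv2.resize(sc['image'][120:340,200:480],(560,440))[:,:,::-1])
"
```

```text
[626.81832734 234.40615516 232.2539072 ] 42.94827993904034 29.99946610070765 [-0.28564089  0.20933319 -2.04600861] 0.002873391268907714
[(0.83, [336.1, 253.9, 65.4, 44.9])]
```

View pics/s10.png

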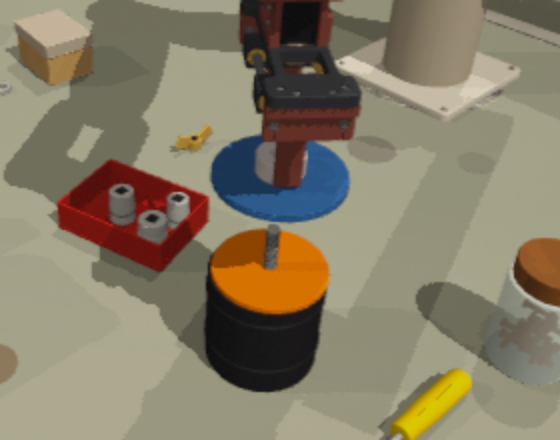

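The picture shows the orange lid seated flat on the barrel, with the stud at about (270,247). The blue lid is held level above it at about (280,178), and three sockets stand in the tray.

```bash
python3 -c "
from workcell import ctrl
print(ctrl.close_job())"
```

```text
the job is handed in; nothing more can be done
None
```

The job is handed in, with no verdict returned: both nuts are in the barrel, the socket is in the tray, the orange inner lid looks seated on the barrel, and the blue outer lid is held level about 108 mm above it.

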